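# Empty the spacing tray into the box and hold it tipped

### The arm

A 6-joint arm with a two-finger parallel gripper is mounted at the origin on the work surface. World frame = base frame: x ahead of the robot, y to its left, z up, the work surface at z = 0. Lengths are in m, angles in degrees, forces in N, time in s.
With the tool pointing down it reaches from about 0.25 to 0.775 m from the base axis. Payload 4 kg.
Tool frame: the origin (TCP) lies at the very end of the fingers, on their centre line; the grasp point (between the pads) lies 19 mm behind it; z points along the fingers, y is the direction in which the jaws open and shut (so a half turn about z gives the same grasp; the last joint's range is limited). The gripper opens to 85 mm and grips with 20 to 120 N. Pads are 22 mm wide; open, the fingers measure 114 mm over their backs; the gripper's body (76 mm by 85 mm) begins 54 mm behind the grasp point. The pads swing forward as they close: fully open they stand 13 mm farther back than shut.
Start: joints at [60.842, 4.996, 78.535, -0, 96.463, -5.907], TCP at [0.217, 0.505, 0.231] pointing down, gripper open.
Joint ranges: [-177.83, 177.83], [-43.37, 116.18], [15.69, 146.23], [-61.86, 241.86], [9.47, 152.12], [-147.06, 147.06]. Speed limits (degrees/s): [159.86, 159.86, 180, 180, 180, 180].

### API

Orientations are given as [roll, pitch, yaw] about the fixed x, y, z axes, in that order (R = Rz(yaw) Ry(pitch) Rx(roll)).
In Python, from plant import env gives the robot as it stands.
- The arm moves only by the tool apply_moves, never from a script. Its argument "deltas" is a list of rows, each a list of 7 numbers: the opening in per cent of the stroke, from 0 (shut) to 100 (fully open), then the shift along the world's x, y, z each as a share of 30 mm, from -1 to 1, then the turn, a rotation vector about the world's x, y, z each as a share of 0.1 rad, from -1 to 1. In form: [[hand, x, y, z, ax, ay, az], ...]. A call has exactly 8 rows; each row shifts and turns the commanded pose from where the row before left it; what a row does not reach is not made up. A row lasts 1/8 s, in which the tool goes at most 62.5 mm and 10.7 degrees, less where a joint would pass 70% of its speed; a pose out of reach is approached as far as the arm can. A call with a number of a shift or a turn outside -1 to 1 is refused whole. A call with a gripper value outside its range is refused whole. The fingers move at their own pace and stop on an object; "newtons" is the grip in N (left out, the last holds). Time passes only in rows, so rows that do not move let the fingers close, or fill a call up. It gives the time, the measured TCP pose, the force and the opening at its end, in the units of the state.
- env.get_obs(): the state, without advancing time (a new reading comes with each control period).
- env.grab_frame(name): name is "scene" or "side" or "wrist"; returns the picture (420x560x3 uint8, red, green, blue); there is no depth.
- env.calibration(name): a dict with "fx", "fy", "cx", "cy" (pixels), "view" (4x4, takes a point from world to camera coordinates). Camera axes: x right, y down, z forward; pixel columns grow to the right and rows downward; lengths in m; the calibration is good to about 2 mm. The wrist camera is an equidistant fisheye: a pixel r from the principal point sees the ray r / f radians off the axis. A picture is of the moment at which its call begins: read the wrist's pose just before it. calibration takes no time and is no camera call; for the wrist camera it gives the pose at the moment of the call.
- env.sign_off(): hands the job in, once; it reports no verdict.
The state is a dict: "time": time; "joint_positions": joint angles; "dq": joint speeds; "joint_torque": joint torques, N m; "tcp_pos": TCP position; "ee_rot": TCP orientation; "wrist_force": force on the tool from outside, world axes, zero at the start; "wrist_torque": the same for the moment, N m; "opening": opening from 0.0 (shut) to 1.0 (fully open).
Only numpy, scipy, OpenCV 4.12 (cv2) and the standard library are available. Lean on these libraries where they do the work, as an engineer would, in place of code of your own. Each camera call takes 0.05 s, during which the arm holds its last target.

### The job

Draw the small steel tray up out of its sloping wooden holder by its bridge handle, with all four spacing pieces still lying in it, carry it over the open wooden box and tip it steeply mouth-down so that all four pieces slide into the box. Finish while still holding the empty tray in the gripper: raised with its mouth over the box, still steeply tipped mouth-down, steady, and touching nothing but the gripper. Leave everything else on the bench where it is.

Things in the scene. Friction and masses are not known exactly. Their poses are not given: they have to be found in the camera images.
- tray: Loose bare-steel scoop tray with a bridge handle, 150 x 84 mm (x, y), about 280 g: 3 mm floor; 3 mm walls 38 mm high at both sides and the back (+x); open mouth at x -75 mm. Origin: centre of its underside; z: up from the floor. Starts in the holder, mouth end raised 10 degrees. Its pieces slide once it is tipped mouth-down by 12 to 18 degrees from level; 32 degrees clears it.
- tray_handle (a point): Grasp point: centre of the handle's flat crossbar, at (0, 0, 72 mm) in the tray's frame. The bar is 84 mm long (tray y), 10 mm thick (tray x: close the fingers along this), from z 60 to 84 mm, and spans the tray on two uprights that stand on the side walls; 57 mm of free space between bar and floor. The tray balances below it.
- tray_mouth (a point): Middle of the floor's edge at the tray's open mouth, at (-75, 0, 3 mm) in the tray's frame: the pieces leave here.
- holder: Plywood stand fixed to the bench, base 170 x 120 mm (x -77 to +93 mm), origin under it. Ramp at 10 degrees, high end at -x, with a 28 mm back stop at the low +x end and 25 mm guides at both sides (2 mm play each); open at -x and above: the tray lifts straight up. Tray origin starts 35 mm above the holder's origin, mouth towards -x. Top at 67 mm.
- box: Open-topped wooden box fixed to the bench, 200 x 200 mm outside, 75 mm high, walls and floor 8 mm; origin: centre of its underside, z up. Empty at the start.
- box_in (a point): Centre of the box's inner floor, 8 mm above the bench.
- bar_a: Aluminium spacing bar, 40 x 18 x 16 mm, about 31 g, loose in the tray near its closed back end; origin: centre of its underside.
- bar_b: The second aluminium spacing bar, same as bar_a, beside it.
- block_a: Hardwood spacing block, 30 x 24 x 18 mm, about 14 g, loose in the tray about its middle; origin: centre of its underside.
- block_b: The second hardwood spacing block, same as block_a, beside it.
- cut: Bystander: copper printing block on wood, 60 x 60 x 23 mm, lying between holder and box; origin: centre of its underside. Leave it.
- quoin_key: Bystander: dark steel T-shaped quoin key lying flat, 111 x 70 x 16 mm, nearest the robot; origin: on the bench below the shaft's middle. Leave it.
- ink_can: Bystander: ink can, 80 mm across, 60 mm high, standing beyond the printing block; origin: centre of its underside. Leave it.
- brayer: Bystander: hand ink roller lying at the right, roller 100 mm long and 44 mm across, handle towards its -x (145 mm from the roller); origin: on the bench below the roller's middle. Leave it.
- mallet: Bystander: wooden mallet lying at the left, head 60 x 90 mm and 60 mm high, handle 200 mm towards its -x; origin: on the bench below the head's middle. Leave it.
- comp_stick: Bystander: flat steel composing stick lying at the right, 50 x 200 x 26 mm; origin: centre of its underside. Leave it.
Mind the look-alikes: they are no part of the job. Leave any purple look-alike of the tray alone.

How it is judged (in metres and radians):
On the way:
1. the tray is lifted clear of the holder with all four pieces still lying in it (height (world z) of tray above 0.1 m and contact force between tray and holder below 0.3 N and contact force between the fingers and tray above 1 N and x of bar_a in the frame of tray between -0.08 and 0.08 m and y of bar_a in the frame of tray between -0.045 and 0.045 m and z of bar_a in the frame of tray between -0.005 and 0.045 m and x of bar_b in the frame of tray between -0.08 and 0.08 m and y of bar_b in the frame of tray between -0.045 and 0.045 m and z of bar_b in the frame of tray between -0.005 and 0.045 m and x of block_a in the frame of tray between -0.08 and 0.08 m and y of block_a in the frame of tray between -0.045 and 0.045 m and z of block_a in the frame of tray between -0.005 and 0.045 m and x of block_b in the frame of tray between -0.08 and 0.08 m and y of block_b in the frame of tray between -0.045 and 0.045 m and z of block_b in the frame of tray between -0.005 and 0.045 m), for 0.2 s.
At the end, for the whole second after the job is handed in: All four pieces at rest in the box, origins 10 mm or more below its rim. Tray gripped and still, at least 23 degrees mouth-down, rolled under 23 degrees, mouth 75 mm or more above the bench and within 130 mm (level) of the box's centre, touching no box, holder, piece or bystander (x of bar_a in the frame of box between -0.1 and 0.1 m and y of bar_a in the frame of box between -0.1 and 0.1 m and z of bar_a in the frame of box between 0 and 0.065 m and x of bar_b in the frame of box between -0.1 and 0.1 m and y of bar_b in the frame of box between -0.1 and 0.1 m and z of bar_b in the frame of box between 0 and 0.065 m and x of block_a in the frame of box between -0.1 and 0.1 m and y of block_a in the frame of box between -0.1 and 0.1 m and z of block_a in the frame of box between 0 and 0.065 m and x of block_b in the frame of box between -0.1 and 0.1 m and y of block_b in the frame of box between -0.1 and 0.1 m and z of block_b in the frame of box between 0 and 0.065 m and contact force between tray and box below 0.3 N and contact force between tray and holder below 0.3 N and contact force between tray and bar_a below 0.3 N and contact force between tray and bar_b below 0.3 N and contact force between tray and block_a below 0.3 N and contact force between tray and block_b below 0.3 N and contact force between tray and cut below 0.3 N and contact force between tray and quoin_key below 0.3 N and contact force between tray and ink_can below 0.3 N and contact force between tray and brayer below 0.3 N and contact force between tray and mallet below 0.3 N and contact force between tray and comp_stick below 0.3 N and linear speed of each of bar_a, bar_b, block_a, block_b, tray below 0.05 m/s and height (world z) of tray_mouth above 0.075 m and angle between tray's own x axis and vertical below 1.1708 rad and angle between tray's own y axis and vertical between 1.1708 and 1.9708 rad and angle between tray's own z axis and vertical below 2 rad and horizontal distance between tray_mouth and box_in below 0.13 m and contact force between the fingers and tray above 1 N); the arm keeps its last pose, push and grip.
It fails at once if a bystander on the bench is shifted by more than 30 mm (distance of any of cut, quoin_key, ink_can, brayer, mallet, comp_stick from where it was at the start of the episode above 0.03 m).
It also fails if it takes over 54 s, if anything falls off the work surface, if the arm or the gripper's body presses on something with over 40 N, if the wrist force passes 120 N, or if a joint passes its speed limit or range.

## Working session

There is one attempt and no reset: what is moved stays moved. The work goes in short steps, Python scripts to look and compute and a tool call to move; the robot and the scene stay as the last step left them, time stands still between calls to the robot, and variables do not carry over. Pictures are saved under pics/ and viewed, and the job is handed in when it is done.

Besides the shell and the picture viewer there is one more tool, called after "Emit:" as name([rows], argument=value, ...), one row to a line, values as JSON. apply_moves: Moves the arm, as the interface text tells. Shift numbers are shares of 30 mm and turn numbers shares of 0.1 rad, none past 1 either way. Its arguments: {"type":"object","properties":{"deltas":{"type":"array"},"newtons":{"type":"number"}},"required":["deltas"]}

```bash
mkdir -p pics
cat > h.py <<'E'
import numpy as np, cv2
from plant import env
def save(n,im): cv2.imwrite(f'pics/{n}.png',cv2.cvtColor(im,cv2.COLOR_RGB2BGR))
def ray(name,u,v,c=None):
    c=c or env.calibration(name); V=np.array(c['view'])
    a,b=(u-c['cx'])/c['fx'],(v-c['cy'])/c['fy']
    if name=='wrist':
        r=np.hypot(a,b); d=np.array([a/r*np.sin(r),b/r*np.sin(r),np.cos(r)]) if r>0 else np.array([0,0,1.])
    else: d=np.array([a,b,1.])
    R=V[:3,:3]; return -R.T@V[:3,3], R.T@d/np.linalg.norm(d)
def onz(name,u,v,z,c=None):
    o,d=ray(name,u,v,c); return o+d*(z-o[2])/d[2]
def tri(p):
    A=0;b=0
    L=[ray(*q) for q in p]
    for o,d in L:
        P=np.eye(3)-np.outer(d,d);A=A+P;b=b+P@o
    x=np.linalg.solve(A,b); return x,[np.linalg.norm((np.eye(3)-np.outer(d,d))@(x-o))*1000 for o,d in L]
def proj(name,p,c=None):
    c=c or env.calibration(name);V=np.array(c['view']);q=V[:3,:3]@np.array(p)+V[:3,3]
    if name=='wrist':
        t=np.arctan2(np.hypot(q[0],q[1]),q[2]);f=np.arctan2(q[1],q[0]);return c['cx']+c['fx']*t*np.cos(f),c['cy']+c['fy']*t*np.sin(f)
    return c['cx']+c['fx']*q[0]/q[2],c['cy']+c['fy']*q[1]/q[2]
E
python3 - <<'E'
from h import *
for n in ['scene','side','wrist']: 
    save(n+'0',env.grab_frame(n))
    c=env.calibration(n);V=np.array(c['view']);print(n,c['fx'],c['cx'],c['cy'],(-V[:3,:3].T@V[:3,3]).round(3),V[:3,:3].round(2).tolist())
print(env.get_obs())
E
```

```text
scene 420.6221064406382 278.3135821354757 211.02555263151038 [1.008 0.53  1.031] [[-0.7, 0.71, 0.01], [0.54, 0.54, -0.65], [-0.47, -0.45, -0.76]]
side 466.64682527690803 272.3276079638056 212.40924714831849 [ 0.133 -1.165  0.843] [[0.96, -0.28, -0.02], [-0.16, -0.51, -0.84], [0.23, 0.81, -0.53]]
wrist 325.19226210127806 281.4727479931319 208.83524766965348 [0.153 0.534 0.373] [[0.39, 0.92, -0.0], [0.88, -0.38, 0.28], [0.25, -0.11, -0.96]]
{'time': 0.15, 'joint_positions': array([ 6.08409578e+01,  5.03092233e+00,  7.86039839e+01, -2.44789081e-04,
        9.64634397e+01, -5.90750965e+00]), 'dq': array([-0.01375812, -0.16676668, -0.37529609,  0.04930252, -0.03995151,
        0.06831722]), 'joint_torque': array([ 1.36166494e-03, -3.52375746e+01, -3.13677657e+01, -1.02248387e-04,
        8.18009663e-03, -2.85116315e-06]), 'tcp_pos': array([0.21694567, 0.50499374, 0.23040103]), 'ee_rot': array([-1.79902151e+02, -9.88005407e-03,  1.56748432e+02]), 'wrist_force': array([-0.27215369,  0.05308548,  0.47297241]), 'wrist_torque': array([ 0.04914901, -0.00385482,  0.01876914]), 'opening': 0.9973074477055699}
```

View pics/scene0.png

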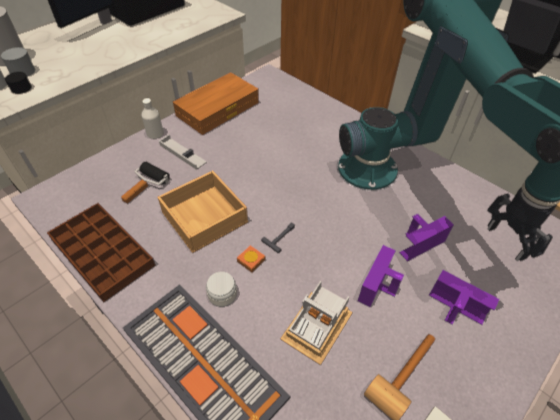

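View pics/side0.png

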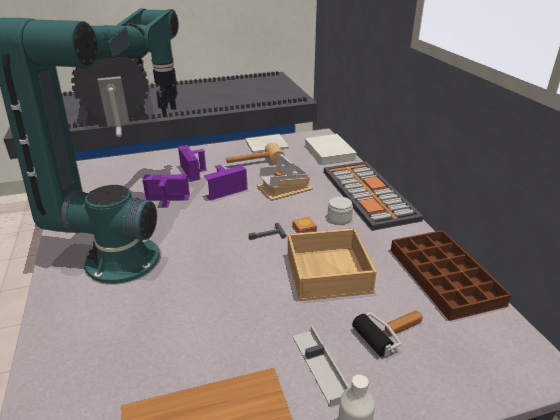

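View pics/wrist0.png

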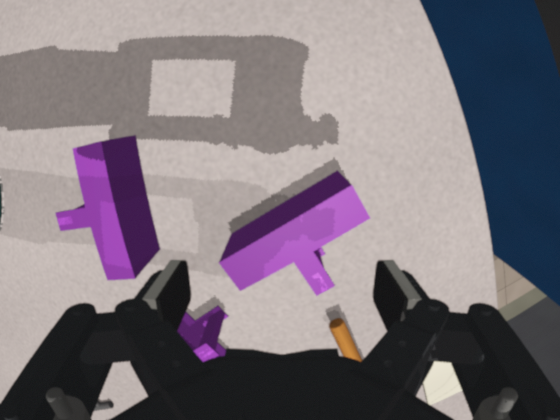

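Scene view: the purple look-alikes are at (380,275), (427,237) and (464,295). The steel tray is in the wooden holder at (318,322), with the wooden box at (203,210). In the side view the tray is at (285,178) and the box at (330,262). By the description I choose the steel tray in the holder, and I'll crop in on it.

Run:
```python
import cv2
a=cv2.imread('pics/scene0.png')[270:370,265:365];b=cv2.imread('pics/side0.png')[140:210,245:330]
cv2.imwrite('pics/c1.png',cv2.resize(a,None,fx=6,fy=6,interpolation=2))
cv2.imwrite('pics/c2.png',cv2.resize(b,None,fx=8,fy=8,interpolation=2))
```

```text
(no output)
```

View pics/c1.png

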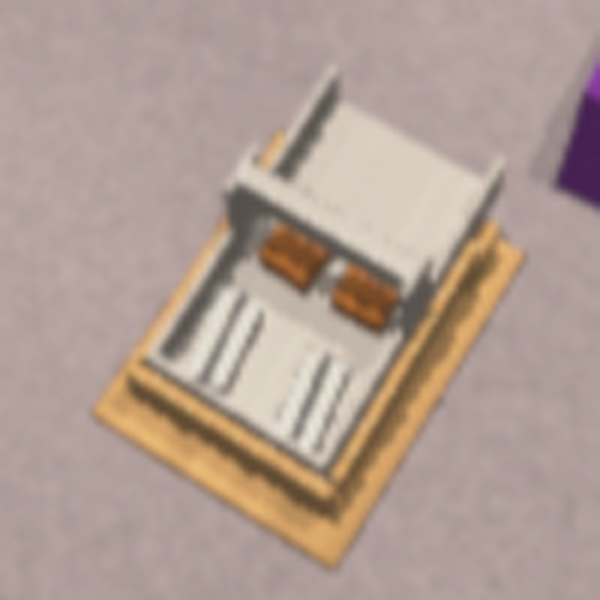

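View pics/c2.png

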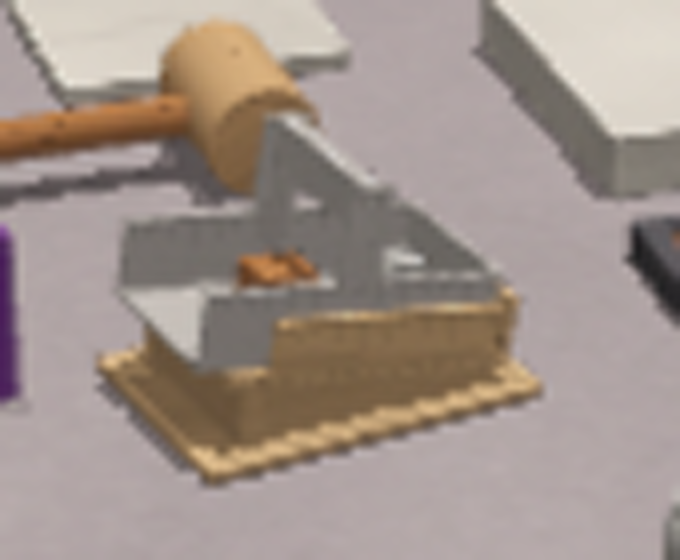

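The crop shows the steel tray with its bar, two orange-brown blocks and two pale bars. Its mouth is at upper right in the scene view, towards the robot. Next I'll measure it and the box.

Run:
```python
from h import *
s=lambda x,y:('scene',265+x/6,270+y/6)
for p in [(92,412),(337,570),(527,255)]:
    print('base',onz(*s(*p),0.003).round(4))
# mouth/back floor, bar-top ends at handle-height: bar top z= .035+.084*cos10=.118
print('bartop', [onz(*s(*p),.118).round(4) for p in [(236,180),(415,285),(250,150),(432,258)]])
print('back rim',[onz(*s(*p),.035+.038-.013).round(4) for p in [(150,358),(328,468)]])
q=lambda x,y:('side',245+x/8,140+y/8)
print(tri([s(250,150),q(268,115)]),tri([s(430,260),q(385,190)]))
# box rims
im=env.grab_frame('scene');
cv2.imwrite('pics/c3.png',cv2.resize(im[160:260,145:260,::-1],None,fx=6,fy=6,interpolation=2))
im=env.grab_frame('side');
cv2.imwrite('pics/c4.png',cv2.resize(im[220:310,275:390,::-1],None,fx=6,fy=6,interpolation=2))
```

```text
base [0.6732 0.224  0.003 ]
base [0.6511 0.3424 0.003 ]
base [0.4844 0.3109 0.003 ]
bartop [array([0.5995, 0.2313, 0.118 ]), array([0.5842, 0.3121, 0.118 ]), array([0.5853, 0.2262, 0.118 ]), array([0.5705, 0.3095, 0.118 ])]
back rim [array([0.6585, 0.2417, 0.06  ]), array([0.6425, 0.3238, 0.06  ])]
(array([0.57306207, 0.2403913 , 0.14022577]), [np.float64(22.475370410627015), np.float64(22.475370410626887)]) (array([0.59125923, 0.29274034, 0.09551939]), [np.float64(30.634117664421854), np.float64(30.634117664421918)])
```

View pics/c3.png

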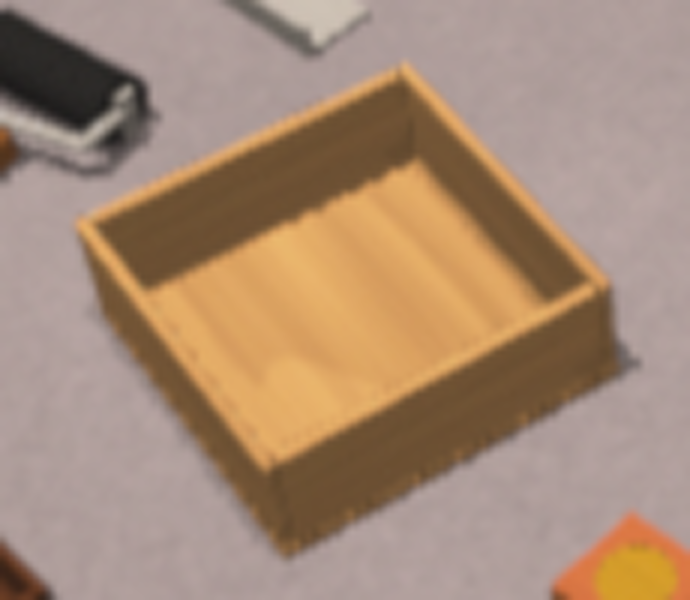

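View pics/c4.png

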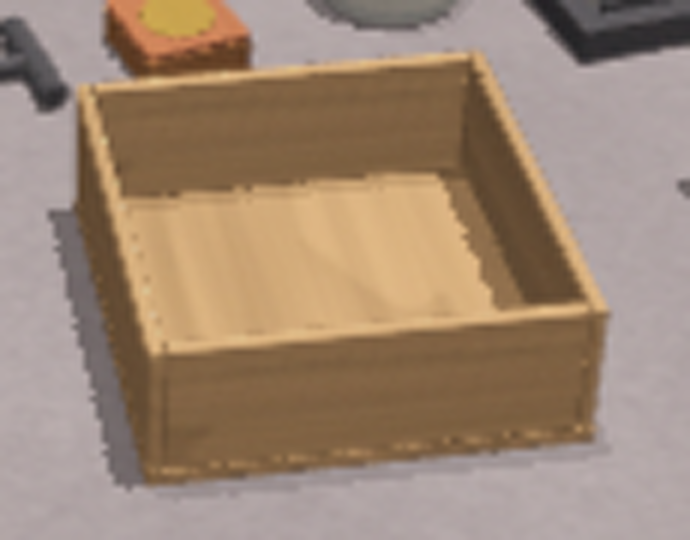

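Run:
```python
from h import *
s=lambda x,y:('scene',265+x/6,270+y/6)
q=lambda x,y:('side',245+x/8,140+y/8)
print(tri([s(245,155),q(385,190)]),tri([s(430,260),q(275,115)]))
b=lambda x,y:('scene',145+x/6,160+y/6)
d=lambda x,y:('side',275+x/6,220+y/6)
P=[onz(*b(*p),.075) for p in [(403,64),(80,222),(270,465),(608,285)]]
Q=[onz(*d(*p),.075) for p in [(78,88),(475,55),(607,312),(150,352)]]
print(np.round(P,4),np.mean(P,0),np.round(Q,4),np.mean(Q,0))
c=onz('scene',251,258,.023);print('cut',c, 'can',onz('scene',222,281,.06),'key',onz('scene',280,238,.01))
```

```text
(array([0.59349272, 0.22434044, 0.11765354]), [np.float64(5.257258308654714), np.float64(5.257258308654589)]) (array([0.57288358, 0.30879553, 0.11737462]), [np.float64(1.485540413559701), np.float64(1.4855404135595216)])
[[ 0.4424 -0.312   0.075 ]
 [ 0.6339 -0.339   0.075 ]
 [ 0.6617 -0.1461  0.075 ]
 [ 0.4722 -0.1161  0.075 ]] [ 0.55255831 -0.22829665  0.075     ] [[ 0.4684 -0.125   0.075 ]
 [ 0.6597 -0.1557  0.075 ]
 [ 0.6322 -0.3492  0.075 ]
 [ 0.4387 -0.3167  0.075 ]] [ 0.54975722 -0.23664051  0.075     ]
cut [5.64899160e-01 2.80713192e-04 2.30000000e-02] can [0.68585042 0.01875057 0.06      ] key [0.44724456 0.00255535 0.01      ]
```

Measurements agree. Holder yaw is about 10.7°, the bar top triangulates to z 0.117 (expected 0.118), the handle point is about (0.583, 0.268, 0.106) and the box centre about (0.551, -0.232). Now I'll move above the handle.

Emit:
apply_moves([
  [100,0.8,-0.49,0,0,0,-0.7],
  [100,0.8,-0.49,0,0,0,-0.7],
  [100,0.8,-0.49,0,0,0,-0.7],
  [100,0.8,-0.49,0,0,0,-0.7],
  [100,0.8,-0.49,0,0,0,-0.7],
  [100,0.8,-0.49,0,0,0,-0.7],
  [100,0.8,-0.49,0,0,0,-0.7],
  [100,0.8,-0.49,0,0,0,-0.7],
], newtons=60)

```text
time: 1.25
tcp_pos: [0.4098, 0.3872, 0.2311]
ee_rot: [-180.0, -0.0, 124.5]
wrist_force: [1.3, -0.1, 0.0]
opening: 1.001
```

Emit:
apply_moves([
  [100,0.8,-0.49,0,0,0,-0.7],
  [100,0.8,-0.49,0,0,0,-0.7],
  [100,0.8,-0.49,0,0,0,-0.7],
  [100,0.8,-0.49,0,0,0,-0.7],
  [100,0.8,-0.49,-0.2,0,0,-0.7],
  [100,0.8,-0.49,-0.2,0,0,-0.7],
  [100,0.8,-0.49,0,-0.16,0.86,0],
  [100,0.5,-0.3,0,-0.16,0.86,0],
])

```text
time: 2.25
tcp_pos: [0.5928, 0.2749, 0.2192]
ee_rot: [-169.8, -0.0, 100.6]
wrist_force: [-0.1, 0.6, 0.7]
opening: 1.0
```

```bash
cat >> h.py <<'E'
from scipy.spatial.transform import Rotation as Ro
def err(p,R):
    o=env.get_obs();C=Ro.from_euler('xyz',o['ee_rot'],degrees=True)
    print('t',o['time'],'tcp',o['tcp_pos'].round(4),'rpy',o['ee_rot'].round(2),'j',o['joint_positions'].round(1),'F',o['wrist_force'].round(2),'open',round(o['opening'],3))
    print('units shift',((p-o['tcp_pos'])/.03).round(3),'rot',((R*C.inv()).as_rotvec()/.1).round(3))
def tool(yaw,th): # tray yaw deg, mouth-down th deg
    y=np.radians(yaw)
    T=Ro.from_euler('z',yaw,degrees=True)*Ro.from_euler('y',-th,degrees=True) # tray rot
    return T, T*Ro.from_matrix(np.array([[0,1,0],[1,0,0],[0,0,-1.]]))  # tool y=tray x, tool z=-tray z
E
python3 - <<'E'
from h import *
T,R=tool(10.7,-10)
print(T.apply([0,0,1]),R.as_euler('xyz',degrees=True))
err(np.array([.597,.271,.2]),R)
save('wrist1',env.grab_frame('wrist'))
E
```

```text
[0.17062892 0.03224067 0.98480775] [-170.     0.   100.7]
t 2.25 tcp [0.5928 0.2749 0.2192] rpy [-1.6983e+02 -1.0000e-02  1.0055e+02] j [ 19.2  26.1  54.5   1.6 109.5   9. ] F [-0.05  0.6   0.74] open 1.0
units shift [ 0.141 -0.13  -0.641] rot [ 0.004 -0.03   0.026]
```

View pics/wrist1.png

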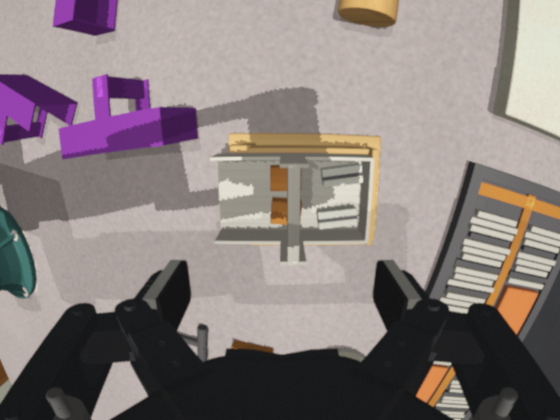

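The wrist view shows the bar top running from about (289,156) to (293,262), between the jaws, with the four pieces in place. Next I'll cast those rays.

Run:
```python
from h import *
im=cv2.imread('pics/wrist1.png')
cv2.imwrite('pics/c5.png',cv2.resize(im[130:280,205:395],None,fx=4,fy=4,interpolation=2))
for u,v in [(291,158),(293,258)]: print(onz('wrist',u,v,.118))
print(proj('wrist',[.585,.2688,.118]))
for y in (-.042,.042):
  print(proj('wrist',np.array([.5708,.2661,.035])+tool(10.7,-10)[0].apply([0,y,.084])))
```

```text
[0.57843857 0.31226734 0.118     ]
[0.59526488 0.23316364 0.118     ]
(np.float64(288.8674213767403), np.float64(214.3887818986515))
(np.float64(288.9781978889782), np.float64(263.1992689375789))
(np.float64(289.0829080952561), np.float64(160.49287910817975))
```

View pics/c5.png

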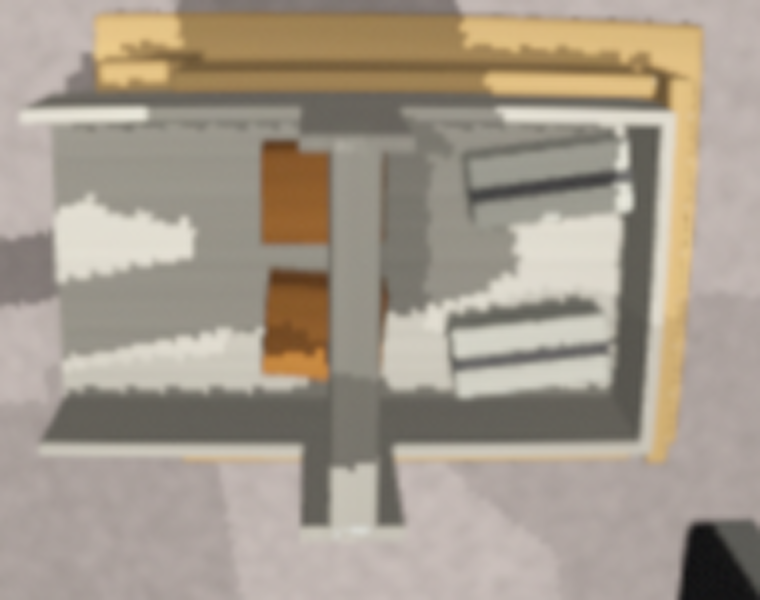

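The bar lies about 3–4 mm further along the tray's +x than first predicted, so I take a compromise of +3 mm and descend along the tray's z.

Emit:
apply_moves([
  [100,0.44,-0.07,0,0,-0.03,0.03],
  [100,-0.13,-0.024,-0.735,0,0,0],
  [100,-0.13,-0.024,-0.735,0,0,0],
  [100,-0.13,-0.024,-0.735,0,0,0],
  [100,-0.13,-0.024,-0.735,0,0,0],
  [100,-0.13,-0.024,-0.735,0,0,0],
  [100,-0.13,-0.024,-0.735,0,0,0],
  [100,0,0,0,0,0,0],
])

```text
time: 3.3
tcp_pos: [0.5801, 0.2696, 0.0857]
ee_rot: [-170.0, 0.0, 100.8]
wrist_force: [-1.0, 0.0, 0.2]
opening: 1.006
```

Run:
```python
from h import *
T,R=tool(10.7,-10)
err(np.array([.583,.2685,.087]),R)
save('wrist2',env.grab_frame('wrist'))
save('side2',cv2.resize(env.grab_frame('side')[110:230,230:390],None,fx=5,fy=5))
```

```text
t 3.3 tcp [0.5801 0.2696 0.0857] rpy [-1.6998e+02  5.0000e-02  1.0084e+02] j [19.1 27.  68.3  1.4 94.6  8.3] F [-1.01  0.03  0.17] open 1.006
units shift [ 0.098 -0.035  0.042] rot [ 0.009 -0.002 -0.025]
```

View pics/wrist2.png

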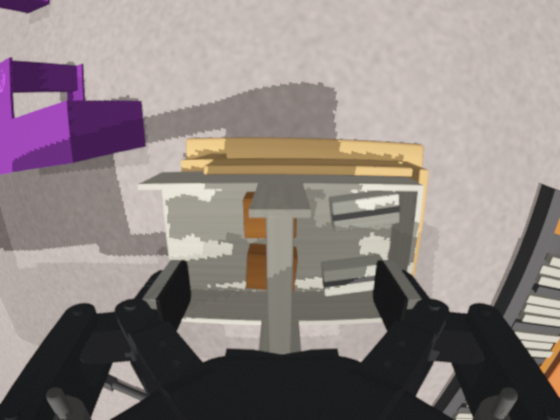

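View pics/side2.png

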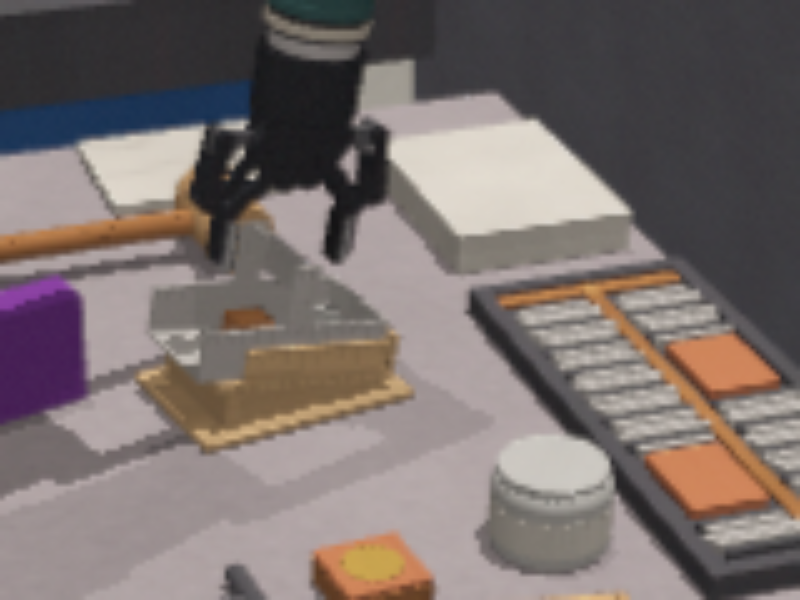

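Run:
```python
from h import *
o=env.get_obs();R=Ro.from_euler('xyz',o['ee_rot'],degrees=True)
for n,l in [('tcp',[0,0,0]),('f+',[0,.045,-.013]),('f-',[0,-.045,-.013]),('e+',[.042,0,-.019]),('e-',[-.042,0,-.019])]:
  u,v=proj('side',o['tcp_pos']+R.apply(l));print(n,(u-230)*5,(v-110)*5,proj('wrist',o['tcp_pos']+R.apply(l)))
```

```text
tcp 273.1051911250819 278.44432658189487 (np.float64(280.05582566983867), np.float64(268.7091481701269))
f+ 329.80875934855135 258.0781264741239 (np.float64(376.5172857292963), np.float64(279.404774590392))
f- 220.42690845946794 265.36199810525545 (np.float64(183.6233396367997), np.float64(279.299627084098))
e+ 249.6594238335146 231.51713601668575 (np.float64(279.74401166822577), np.float64(194.06721028828133))
e- 305.50023655296087 277.14219808165467 (np.float64(280.0898710466422), np.float64(358.85599025077624))
```

The projected bar ends match the picture and the jaws straddle the bar, so I close them.

Emit:
apply_moves([
  [0,0,0,0,0,0,0],
  [0,0,0,0,0,0,0],
  [0,0,0,0,0,0,0],
  [0,0,0,0,0,0,0],
  [0,0,0,0,0,0,0],
  [0,0,0,0,0,0,0],
  [0,0,0,0,0,0,0],
  [0,0,0,0,0,0,0],
], newtons=80)

```text
time: 4.4
tcp_pos: [0.581, 0.2694, 0.0875]
ee_rot: [-170.0, 0.0, 100.8]
wrist_force: [-4.7, -1.0, 4.8]
opening: 0.107
```

Run:
```python
from h import *
T,R=tool(10.7,-10)
err(np.array([.583,.2685,.087]),R)
save('wrist3',env.grab_frame('wrist'))
```

```text
t 4.4 tcp [0.581  0.2694 0.0875] rpy [-1.7003e+02  2.0000e-02  1.0078e+02] j [19.1 27.  68.1  1.4 94.7  8.3] F [-4.7  -1.05  4.8 ] open 0.107
units shift [ 0.066 -0.03  -0.016] rot [ 0.002  0.007 -0.014]
```

View pics/wrist3.png

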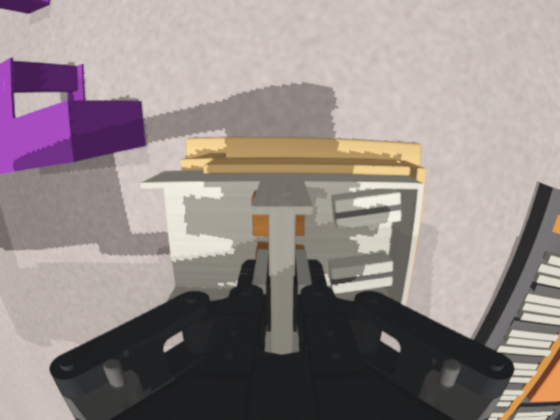

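The bar is gripped: the opening is about 9 mm and the fingers close on it. Now I lift straight up.

Emit:
apply_moves([
  [0,0,0,0.15,0,0,0],
  [0,0,0,0.3,0,0,0],
  [0,0,0,0.5,0,0,0],
  [0,0,0,0.7,0,0,0],
  [0,0,0,0.8,0,0,0],
  [0,0,0,0.8,0,0,0],
  [0,0,0,0.5,0,0,0],
  [0,0,0,0.2,0,0,0],
])

```text
time: 5.45
tcp_pos: [0.5825, 0.2696, 0.2073]
ee_rot: [-170.3, 0.0, 100.8]
wrist_force: [0.3, -0.1, -3.6]
opening: 0.103
```

Run:
```python
from h import *
T,R=tool(10.7,-10)
err(np.array([.583,.2685,.087]),R)
save('wrist4',env.grab_frame('wrist'))
save('side4',cv2.resize(env.grab_frame('side')[80:230,230:390],None,fx=4,fy=4))
```

```text
t 5.45 tcp [0.5825 0.2696 0.2073] rpy [-170.32    0.    100.77] j [ 19.1  24.2  58.3   1.5 107.1   8.6] F [ 0.3  -0.13 -3.64] open 0.103
units shift [ 0.015 -0.036 -4.008] rot [-0.01   0.054 -0.012]
```

View pics/wrist4.png

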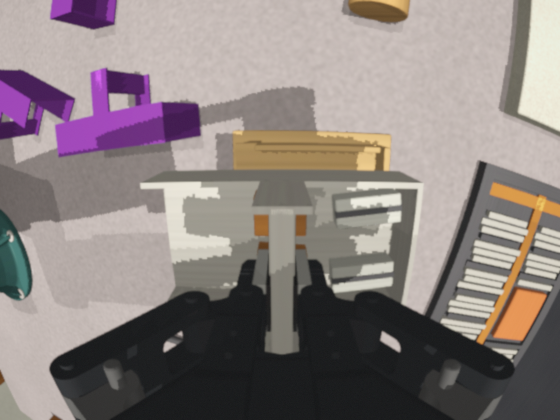

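View pics/side4.png

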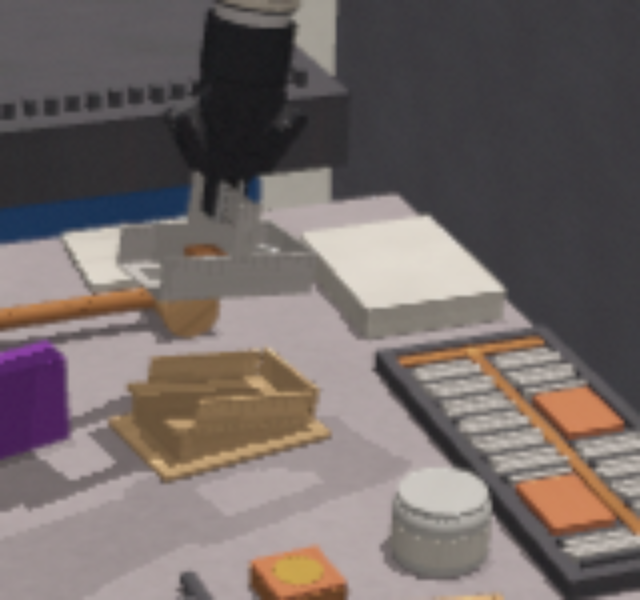

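The tray is clear of the holder and all four pieces are still in it (two orange blocks at (277,225), two bars at (365,205) and (362,272)). Now I'll work out the carry and tilt path, holding the mouth point fixed over the box.

```bash
cat >> h.py <<'E'
def tcp_for(M,yaw,th):
    T,R=tool(yaw,th); return np.array(M)+T.apply([.075,0,.050]),R
E
python3 - <<'E'
from h import *
Y=-20; ex=np.array([np.cos(np.radians(Y)),np.sin(np.radians(Y)),0])
M=np.array([.551,-.232,.12])+.02*ex
print(M)
err(*tcp_for(M,Y,-9.7))
pp=None
for th in [-9.7,0,10,20,30,40]:
    p,R=tcp_for(M,Y,th); print(th,p.round(4), None if pp is None else ((p-pp)/.03).round(2)); pp=p
print('ey rot per 10deg units',(-np.radians(10)/.1*np.array([-np.sin(np.radians(Y)),np.cos(np.radians(Y)),0])).round(3))
E
```

```text
[ 0.56979385 -0.2388404   0.12      ]
t 5.55 tcp [0.5822 0.2695 0.2061] rpy [-1.7021e+02  1.0000e-02  1.0077e+02] j [ 19.1  24.2  58.4   1.5 107.    8.6] F [-0.23 -0.72 -3.86] open 0.099
units shift [  2.166 -17.883  -1.647] rot [ 1.00e-03 -1.50e-02 -5.37e+00]
-9.7 [ 0.6472 -0.267   0.1566] None
0 [ 0.6403 -0.2645  0.17  ] [-0.23  0.08  0.45]
10 [ 0.631  -0.2611  0.1823] [-0.31  0.11  0.41]
20 [ 0.62   -0.2571  0.1926] [-0.37  0.13  0.35]
30 [ 0.6073 -0.2525  0.2008] [-0.42  0.15  0.27]
40 [ 0.5936 -0.2475  0.2065] [-0.46  0.17  0.19]
ey rot per 10deg units [-0.597 -1.64  -0.   ]
```

Emit:
apply_moves([
  [0,0.03,-0.2,0,0,0,-0.08],
  [0,0.06,-0.4,0,0,0,-0.15],
  [0,0.09,-0.6,0,0,0,-0.22],
  [0,0.1,-0.75,0,0,0,-0.22],
  [0,0.1,-0.75,0,0,0,-0.22],
  [0,0.1,-0.75,0,0,0,-0.22],
  [0,0.1,-0.75,0,0,0,-0.22],
  [0,0.1,-0.75,0,0,0,-0.22],
])

```text
time: 6.55
tcp_pos: [0.6025, 0.1192, 0.2056]
ee_rot: [-170.2, 0.0, 91.8]
wrist_force: [1.1, 0.3, -3.3]
opening: 0.104
```

Emit:
apply_moves([
  [0,0.1,-0.8,0,0,0,-0.24],
  [0,0.1,-0.8,0,0,0,-0.24],
  [0,0.1,-0.8,0,0,0,-0.24],
  [0,0.1,-0.8,0,0,0,-0.24],
  [0,0.1,-0.8,0,0,0,-0.24],
  [0,0.1,-0.8,0,0,0,-0.24],
  [0,0.1,-0.8,0,0,0,-0.24],
  [0,0.1,-0.8,0,0,0,-0.24],
])

```text
time: 7.55
tcp_pos: [0.6265, -0.0727, 0.2055]
ee_rot: [-170.2, 0.0, 80.8]
wrist_force: [-0.3, 0.6, -3.9]
opening: 0.106
```

Emit:
apply_moves([
  [0,0.09,-0.8,0,0,0,-0.24],
  [0,0.09,-0.8,0,0,0,-0.24],
  [0,0.09,-0.8,0,0,0,-0.24],
  [0,0.09,-0.8,0,0,0,-0.24],
  [0,0.09,-0.8,0,0,0,-0.24],
  [0,0.09,-0.7,0,0,0,-0.24],
  [0,0.06,-0.6,0,0,0,-0.2],
  [0,0.03,-0.4,0,0,0,-0.1],
])

```text
time: 8.55
tcp_pos: [0.6453, -0.2433, 0.2053]
ee_rot: [-170.1, 0.0, 70.8]
wrist_force: [-0.1, 0.0, -4.7]
opening: 0.1
```

Run:
```python
from h import *
err(*tcp_for([.5698,-.2388,.12],-20,-9.7))
save('wrist5',env.grab_frame('wrist'));save('scene5',env.grab_frame('scene'))
```

```text
t 8.55 tcp [ 0.6453 -0.2433  0.2053] rpy [-1.7013e+02  2.0000e-02  7.0850e+01] j [-24.9  31.3  48.5  -1.1 110.   -6. ] F [-0.15  0.02 -4.69] open 0.1
units shift [ 0.064 -0.789 -1.622] rot [-0.007 -0.028 -0.148]
```

View pics/wrist5.png

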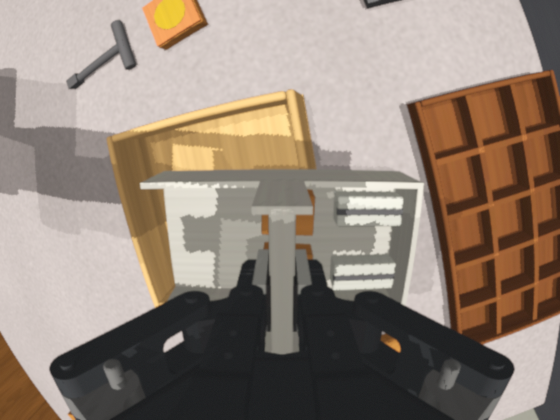

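View pics/scene5.png

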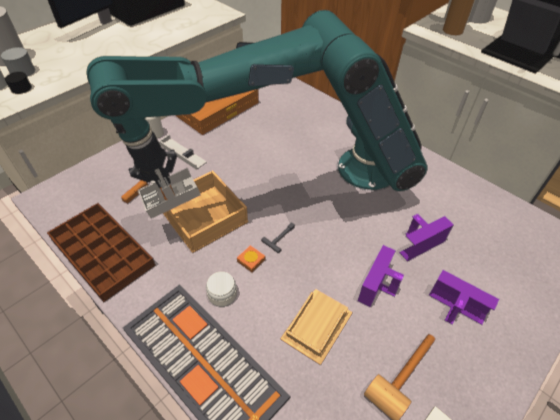

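Pieces are still in the tray and the tray is over the far half of the box. I bring it level, then tilt slowly.

Emit:
apply_moves([
  [0,-0.02,-0.13,-0.08,0,0,-0.05],
  [0,-0.02,-0.13,-0.08,0,0,-0.05],
  [0,-0.02,-0.12,-0.08,0,0,-0.05],
  [0,-0.02,-0.1,-0.08,-0.12,-0.32,0],
  [0,-0.02,-0.1,-0.08,-0.12,-0.32,0],
  [0,-0.02,-0.08,-0.06,-0.12,-0.32,0],
  [0,-0.02,-0.05,-0.04,-0.12,-0.32,0],
  [0,-0.02,0,0,-0.11,-0.3,0],
])

```text
time: 9.65
tcp_pos: [0.6399, -0.2632, 0.1902]
ee_rot: [-179.8, 0.1, 70.0]
wrist_force: [-0.9, 0.9, -3.5]
opening: 0.104
```

Emit:
apply_moves([
  [0,-0.09,0.03,0.03,-0.15,-0.41,0],
  [0,-0.09,0.03,0.03,-0.15,-0.41,0],
  [0,-0.09,0.03,0.03,-0.15,-0.41,0],
  [0,-0.09,0.03,0.03,-0.15,-0.41,0],
  [0,-0.1,0.04,0.03,-0.15,-0.41,0],
  [0,-0.1,0.04,0.03,-0.15,-0.41,0],
  [0,-0.1,0.04,0.03,-0.15,-0.41,0],
  [0,-0.1,0.04,0.03,-0.15,-0.41,0],
])

```text
time: 10.65
tcp_pos: [0.6167, -0.2544, 0.1974]
ee_rot: [160.2, 0.1, 70.0]
wrist_force: [-0.3, 0.7, -4.5]
opening: 0.099
```

Emit:
apply_moves([
  [0,-0.1,0.04,0.04,-0.15,-0.41,0],
  [0,-0.1,0.04,0.04,-0.15,-0.41,0],
  [0,-0.1,0.04,0.04,-0.15,-0.41,0],
  [0,-0.1,0.04,0.04,-0.15,-0.41,0],
  [0,-0.1,0.04,0.04,-0.15,-0.41,0],
  [0,-0.1,0.04,0.04,-0.15,-0.41,0],
  [0,-0.1,0.04,0.04,-0.15,-0.41,0],
  [0,-0.1,0.04,0.04,-0.15,-0.41,0],
])

```text
time: 11.65
tcp_pos: [0.5926, -0.2447, 0.207]
ee_rot: [140.2, 0.2, 70.0]
wrist_force: [-0.5, -0.2, -3.2]
opening: 0.102
```

Run:
```python
from h import *
err(*tcp_for([.5698,-.2388,.12],-20,40))
save('wrist6',env.grab_frame('wrist'));a=env.grab_frame('side');b=env.grab_frame('scene')
save('s6',np.hstack([cv2.resize(b[130:270,110:270],(400,350)),cv2.resize(a[150:310,240:420],(400,350))]))
```

```text
t 11.65 tcp [ 0.5926 -0.2447  0.207 ] rpy [140.21   0.18  69.98] j [-31.   -7.7 102.4   9.5  46.4 -15.1] F [-0.51 -0.19 -3.16] open 0.102
units shift [ 0.031 -0.093 -0.017] rot [ 0.016 -0.045  0.004]
```

View pics/wrist6.png

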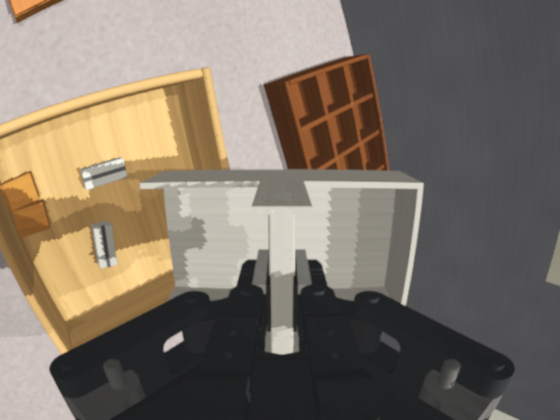

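View pics/s6.png

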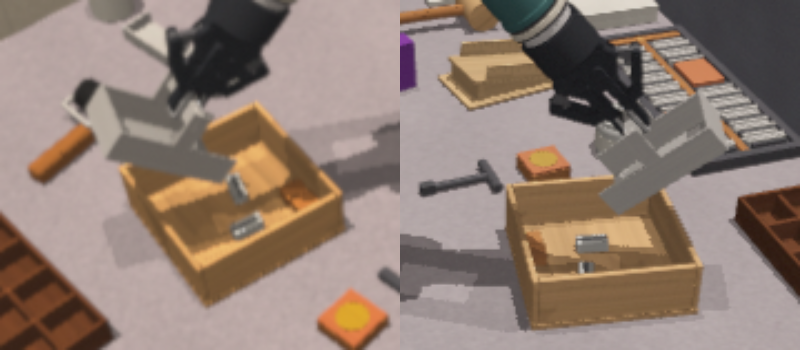

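All four pieces lie in the box: bars at (103,173) and (104,245), blocks at (18,190) and (28,220) in the wrist view. The tray is empty and clear of the box. I let it settle and check once more.

Emit:
apply_moves([
  [0,0,0,0,0,0,0],
  [0,0,0,0,0,0,0],
  [0,0,0,0,0,0,0],
  [0,0,0,0,0,0,0],
  [0,0,0,0,0,0,0],
  [0,0,0,0,0,0,0],
  [0,0,0,0,0,0,0],
  [0,0,0,0,0,0,0],
])

```text
time: 12.8
tcp_pos: [0.5936, -0.2454, 0.2073]
ee_rot: [140.2, 0.2, 69.9]
wrist_force: [-0.3, -0.4, -3.0]
opening: 0.104
```

Run:
```python
from h import *
err(*tcp_for([.5698,-.2388,.12],-20,40))
a=env.grab_frame('wrist'); save('wrist7',a)
p=cv2.cvtColor(cv2.imread('pics/wrist6.png'),cv2.COLOR_BGR2RGB)
print('diff px in box',(np.abs(a.astype(int)-p).max(2)[60:360,:170]>40).sum(),'tray',(np.abs(a.astype(int)-p).max(2)[165:310,140:425]>40).sum())
for n,u,v in [('bar',103,173),('bar',104,245),('blk',18,190),('blk',28,220)]: print(n,onz('wrist',u,v,.025).round(3))
# mouth triangulation: side, scene crops
print('mouth side px',proj('side',[.5698,-.2388,.12]),'scene',proj('scene',[.5698,-.2388,.12]))
s=env.grab_frame('side')
save('side7',cv2.resize(s[170:310,270:410],None,fx=4,fy=4))
```

```text
t 12.8 tcp [ 0.5936 -0.2454  0.2073] rpy [140.17   0.18  69.94] j [-31.   -7.6 102.2   9.5  46.4 -15.1] F [-0.34 -0.44 -2.96] open 0.104
units shift [-0.    -0.07  -0.027] rot [ 0.019 -0.038  0.01 ]
diff px in box 549 tray 38
bar [ 0.558 -0.199  0.025]
bar [ 0.527 -0.257  0.025]
blk [ 0.483 -0.174  0.025]
blk [ 0.478 -0.2    0.025]
mouth side px (np.float64(337.47958372710656), np.float64(237.77506486006365)) scene (np.float64(193.1172340734268), np.float64(193.01987062725226))
```

View pics/side7.png

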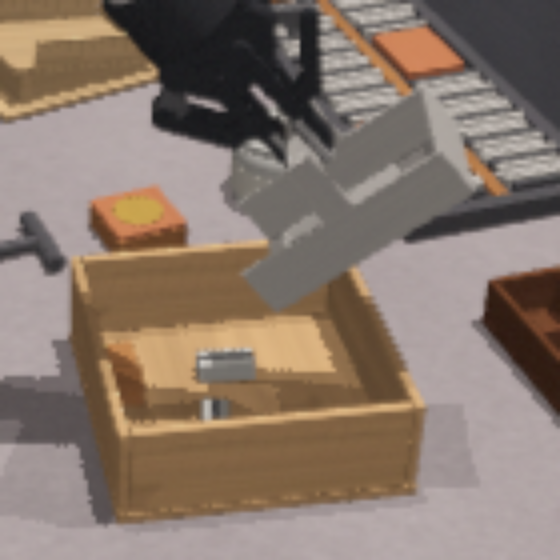

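Run:
```python
from h import *
print(env.sign_off()); print(env.get_obs()['time'])
```

```text
the job is handed in; nothing more can be done
None
the job is handed in; nothing more can be done
```

I lifted the steel tray out of its holder by the bridge handle with all four pieces in it, carried it to the box and tipped it mouth-down. I handed the job in at about 13 s; no verdict was reported.

**Pieces:** the last pictures show both bars and both blocks on the box floor, at about (0.558, -0.199), (0.527, -0.257), (0.483, -0.174) and (0.478, -0.200). The box centre is about (0.551, -0.232).

**Tray:** it is empty and still gripped (opening about 0.10), about 40° mouth-down by the measured tool pose. From the same pose, the mouth is about 0.12 m up and about 20 mm from the box centre. The side view shows it clear of the box.

**Bystanders:** the path stayed well above them and I saw none move, though I did not measure their positions again at the end.

**Checks that disagreed:**
- The wrist view put the handle 3–4 mm from the first estimate, so I aimed 3 mm over; the grasp held.
- A frame comparison showed 549 changed pixels in the box area. I put this down to the arm settling about 1 mm rather than to pieces moving, but did not check it separately.

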